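Roll the steel canister to the green line and clamp it

ROBOT

A 6-joint arm with a two-finger parallel gripper is mounted at the origin on the work surface. World frame = base frame: x ahead of the robot, y to its left, z up, the work surface at z = 0. Lengths are in m, angles in rad, forces in N, time in s.
With the tool pointing down it reaches from about 0.35 to 0.975 m from the base axis. Payload 4.9 kg.
Tool frame: the origin (TCP) lies midway between the tips of the shut fingers; the grasp point (between the pads) lies 19 mm behind it; z points along the fingers, y is the line along which they close (so a half turn about z gives the same grasp; the last joint's range is limited). The gripper opens to 85 mm and grips with 20 to 120 N. Pads are 22 mm wide; open, the fingers measure 114 mm over their backs; the gripper's body (76 mm by 85 mm) begins 54 mm behind the grasp point. The pads swing forward as they close: fully open they stand 13 mm farther back than shut.
Start: joints at [1.228, 0.053, 1.613, -0, 1.476, -0.119], TCP at [0.139, 0.609, 0.231] pointing down, gripper open.
Joint ranges: [-3.01, 3.01], [-1.01, 2.22], [0.06, 2.58], [-1.02, 4.17], [0.09, 2.62], [-3.14, 3.14]. Speed limits (rad/s): [2.57, 2.57, 3.14, 3.14, 3.14, 3.14].

INTERFACE

Orientations are given as a rotation vector (axis times angle).
In Python, from station import ctrl, optics, job gives the robot as it stands.
- The arm moves only by the shell command python3 -m jog 'ROWS' [OPENING] [FORCE]. ROWS is JSON, a list of rows, each a list of 2 entries, a list of its own where there are three numbers: the shift along the tool's x, y, z in m, then the turn, a rotation vector about the tool's x, y, z in rad. A call has 1 to 5 rows; each row is the pose to reach, as a shift and turn from the pose commanded when the call began, along the tool's axes at that moment; what a row does not reach only later rows make up. A row lasts 1/10 s, in which the tool goes at most 50 mm and 8.59 degrees, less where a joint would pass 70% of its speed; a pose out of reach is approached as far as the arm can. A call with a gripper value outside its range is refused whole. OPENING is the opening, from 0 (shut) to 1 (fully open), set as the call begins (- or left out, the last holds). The fingers move at their own pace and stop on an object; FORCE is the grip in N (left out, the last holds). Time passes only in rows, so rows that repeat a pose let the fingers close. It gives the time, the measured TCP pose, the force, the opening and the grip force at its end, in the units of the state.
- ctrl.get_obs(): the state, without advancing time (a new reading comes with each control period).
- optics.get_image(name): name is "side" or "top" or "wrist"; returns a dict with "image" (400x640x3 uint8, blue, green, red), "fx", "fy", "cx", "cy" (pixels), "rvec" (rotation vector, rad) and "tvec" (3), from world to camera coordinates, as OpenCV has them; the wrist camera has in their place "mount" (4x4, takes a point from camera to tool coordinates, whose origin is the TCP and whose axes are the flange's). Camera axes: x right, y down, z forward; pixel columns grow to the right and rows downward; lengths in m; the calibration is good to about 2 mm. A picture is of the moment at which its call begins: read the wrist's pose just before it. There is no depth.
- job.finish_job(): hands the job in; it is judged then, once.
The state is a dict: "t": time; "q": joint angles; "dq": joint speeds; "effort": joint torques, N m; "tool_pos": TCP position; "tool_rot": TCP orientation; "contact_force": force on the tool from outside, world axes, zero at the start; "wrist_torque": the same for the moment, N m; "opening": finger opening in m; "grip_force": force on a finger pad.
Only numpy, scipy, OpenCV 4.12 (cv2) and the standard library are available. Lean on these libraries where they do the work, as an engineer would, in place of code of your own. Each camera call takes 0.05 s, during which the arm holds its last target. There are 200 camera calls.

TASK

With closed fingertips and without gripping it, slowly roll the steel canister along the grey board until it lies on the green line, bearing lightly and squarely on the end stop, and keep it pressed there a moment. Then take the hand away and push the yellow jaw along its rail until its rubber pad holds the canister snugly against the stop: a light squeeze, well short of crushing the pad flat. Leave both there, and do not disturb the vial, the brass weight or the spatula.

Things in the scene. Friction and masses are not known exactly. Their poses are not given: they have to be found in the camera images.
- board: grey board fixed flat on the bench, 300 x 640 x 4 mm; origin at the centre of its underside, z up. Its x runs across the lane, its y along the rolling lane; the canister rolls towards board -y. Board top at z = 4 mm. A green painted line across the board at y = -200 mm marks where the canister's axis must lie; a fixed end stop stands beyond it
- mark (a point): middle of the green line on the board's top face (board x 0, y -200 mm)
- stop: fixed aluminium end stop at the -y end of the board, 170 mm wide along board x, 70 mm tall, with two black rubber pads facing board +y. Origin on the board's top, middle of the pad faces (board x 0, y -250 mm), so a canister that touches both pads has its axis exactly over the green line. A skewed canister touches one pad first: some 5 to 9 N of push behind its lagging end squares it
- canister: polished steel cylinder with blue end discs lying on the board, 100 mm in diameter, 170 mm long, 0.55 to 0.9 kg, too thick to grip. Origin at its centre, 50 mm above the board; its x is its axis, within 0.07 rad of square across; y and z turn as it rolls. Starts 100 to 230 mm from its place. Rolls freely: let go at 50 mm/s it coasts about 5 mm; at rest it stays. Keep it below 0.2 m/s
- jaw: yellow carriage that slides on the board's middle line, along board y only, behind the canister. Its upright plate is 100 mm wide, 14 mm thick, 72 mm tall, rear face 10 mm behind (+y of) the origin, and can be pushed there; a foot plate 80 mm wide, 10 mm high runs back to 76 mm behind the origin. Origin on the board's top. Stiff slide: about 6 N of friction to move it, and it stays where left
- pad: black rubber pad, 80 mm wide, 36 mm tall, on the front (-y) of the jaw, 48 mm above the board; origin at the middle of its front face, 18 mm in front of the jaw's origin when free. On a stiff spring (2.5 N per mm, 6 mm travel, flat at 15 N), so up to 6 N of squeeze remains when the hand leaves. A good squeeze is 5 N, felt as the push rising 5 N above the slide friction
- vial: small amber vial, 22 mm across, 55 mm tall, on the board's +x margin; leave alone; origin under its base
- weight: brass knobbed weight, 26 mm across, 38 mm tall, on the board's +x margin; leave alone; origin under its base
- spatula: flat scraper spatula, wooden handle, 180 mm long, flat on the bench near the robot on its right; leave alone
There are look-alikes about, which are no part of the job. What is shaped like the canister but purple is not meant.

How it is judged:
On the way, in this order (a step that is already met when the one before it is completed fails the run):
1. the fingers hold the canister on the green line, square and bearing on the end stop, the jaw's pad not yet touching it (y of canister in the frame of board between -0.204 and -0.196 m and angle between the x axis of canister and the x axis of board, either way round below 0.05 rad and x of canister in the frame of board between -0.05 and 0.05 m and z of canister in the frame of board between 0.051 and 0.057 m and contact force between canister and stop above 0.8 N and contact force between the fingers and canister above 0.5 N and contact force between pad and canister below 0.05 N), for 0.2 s.
2. the jaw's pad squeezes the canister, which bears on the stop (y of canister in the frame of board between -0.204 and -0.196 m and angle between the x axis of canister and the x axis of board, either way round below 0.05 rad and x of canister in the frame of board between -0.05 and 0.05 m and z of canister in the frame of board between 0.051 and 0.057 m and contact force between pad and canister above 1.5 N and contact force between canister and stop above 1 N), for 0.2 s.
At the end, for the whole second after the job is handed in: Canister at rest on the board (lifted under 3 mm), its axis within 4 mm of the green line, square within 0.05 rad, within 50 mm of the lane's middle, held between the end stop (over 1 N) and the jaw's pad (over 1.5 N); jaw at rest; hand away (all of step 2 and linear speed of each of canister, jaw below 0.01 m/s); the robot touches nothing.
It fails at once if the canister rolls faster than 0.2 m/s (linear speed of canister above 0.2 m/s).
It fails at once if the canister is pressed by the fingers, or on the stop, with more than 25 N (contact force between canister and stop above 25 N or contact force between the fingers and canister above 25 N).
It fails at once if the pad squeezes the canister with more than 20 N (contact force between pad and canister above 20 N).
It fails at once if the canister is lifted more than 5 mm off the board (z of canister in the frame of board above 0.059 m).
It fails at once if another thing is moved more than 20 mm (distance of any of vial, weight, spatula from where it was at the start of the episode above 0.02 m).
It also fails if it takes over 72 s, if anything falls off the work surface, if the arm or the gripper's body presses on something with over 40 N, if the wrist force passes 120 N, or if a joint passes its speed limit or range.

## Working session

There is one attempt and no reset: what is moved stays moved. The work goes in short steps, Python scripts to look and compute and a shell command to move; the robot and the scene stay as the last step left them, time stands still between calls to the robot, and variables do not carry over. Pictures are saved under pics/ and viewed, at most 10 in all, crops included, and the job is handed in when it is done.

```bash
ls; mkdir -p pics
python3 - <<'E'
from station import ctrl, optics
import cv2
o=ctrl.get_obs();print(o)
for n in("top","side"):
    d=optics.get_image(n);cv2.imwrite(f"pics/{n}0.png",d["image"]);print(n,{k:v for k,v in d.items() if k!="image"})
E
```

```text
pics
{'t': 0.0, 'q': array([ 1.22799231e+00,  5.33962190e-02,  1.61429382e+00, -4.85948908e-06,
        1.47597301e+00, -1.19020697e-01]), 'dq': array([-0.00022234,  0.00055646, -0.00021103, -0.00191339, -0.00357529,
       -0.00076688]), 'effort': array([-3.46499975e-03, -3.93684018e+01, -3.70174885e+01, -2.84876332e-04,
        7.03864556e-03,  6.61520076e-06]), 'tool_pos': array([0.13850513, 0.6088282 , 0.23003871]), 'tool_rot': array([-0.3507317 , -3.12147949,  0.00316711]), 'contact_force': array([-1.65704738,  0.03011379,  0.22963365]), 'wrist_torque': array([-0.03190477,  0.04439494, -0.02585468]), 'grip_force': 0.0, 'opening': 0.08557633101148297}
top {'fx': 367.83864851043506, 'fy': 367.83864851043506, 'cx': 321.2742398156119, 'cy': 196.21269088191835, 'rvec': array([ 2.1175088 , -2.15723924,  0.13674759]), 'tvec': array([-3.28293780e-04,  4.87667586e-01,  1.06141707e+00])}
side {'fx': 437.56481651436, 'fy': 437.56481651436, 'cx': 316.15090791157917, 'cy': 194.14084107360674, 'rvec': array([ 0.0411197 , -2.7641947 ,  1.45005763]), 'tvec': array([0.4661692 , 0.06591398, 1.12565237])}
```

View pics/top0.png

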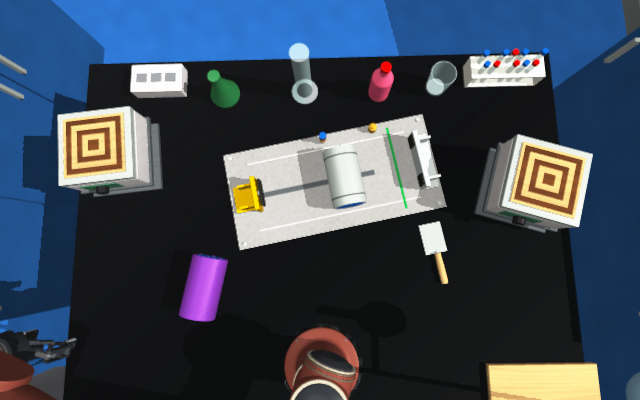

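View pics/side0.png

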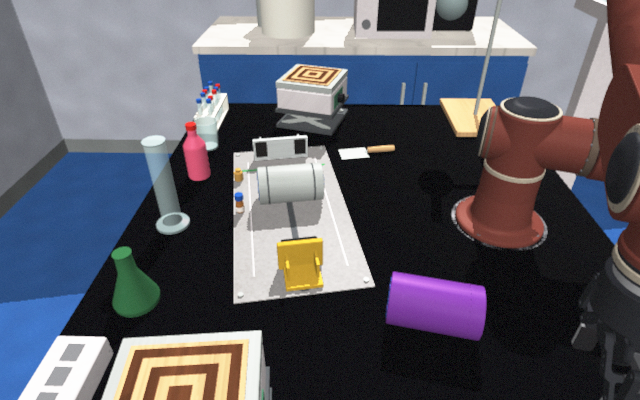

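The top view shows the grey board with corners at about (224,155), (421,115), (446,205), (240,249). The steel canister is at (346,177), the yellow jaw at (248,194), the stop at (425,158) and the green line around (397,167). The vial is at (323,137), the weight at (373,128) and the spatula at (435,250).

Possible canister look-alikes:
- Purple cylinder at (203,287): wrong colour, not meant.
- Glass cylinder at (300,70): upright and glass, not meant.
- Steel cylinder at (346,177): blue end disc and lying on the board, so this is the one I choose.

I'll check it in a close crop.

Run:
```python
import cv2
im=cv2.imread("pics/top0.png")[105:255,215:455]
cv2.imwrite("pics/crop0.png",cv2.resize(im,(792,495),interpolation=cv2.INTER_CUBIC)) # 3.3x
```

```text
(no output)
```

View pics/crop0.png

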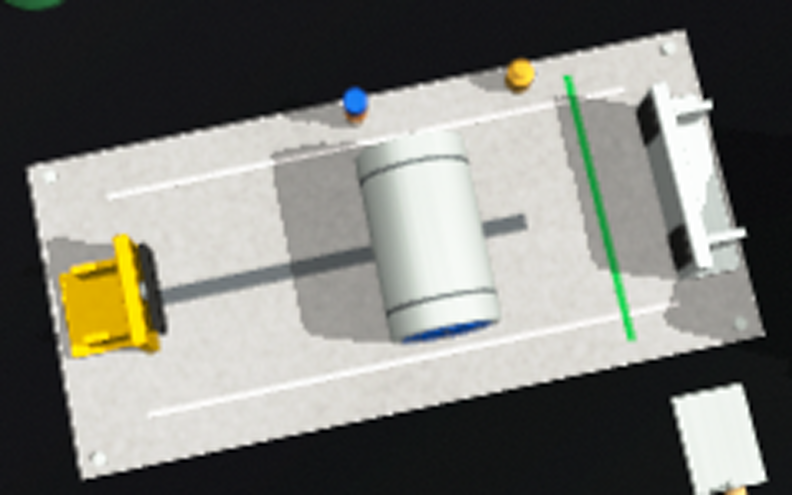

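The crop shows a steel cylinder with a blue end disc, lying on the board across the slot, which is the right one. In crop pixels, the board corners are (26,168), (685,30), (765,335), (84,479). The canister's side edges run (360,165)→(390,325) and (468,160)→(496,312). The top of the jaw plate is at about (128..144, 294).

```bash
cat > h.py <<'E'
import numpy as np, cv2
from scipy.optimize import least_squares
from scipy.spatial.transform import Rotation as R
CAL=dict(top=(367.83864851,321.27423982,196.21269088,[2.1175088,-2.15723924,0.13674759],[-3.28293780e-04,4.87667586e-01,1.06141707]),
 side=(437.56481651,316.15090791,194.14084107,[0.0411197,-2.7641947,1.45005763],[0.4661692,0.06591398,1.12565237]))
def proj(P,n="top"):
    f,cx,cy,r,t=CAL[n]
    return cv2.projectPoints(np.float64(P).reshape(-1,1,3),np.float64(r),np.float64(t),np.float64([[f,0,cx],[0,f,cy],[0,0,1]]),None)[0][:,0]
def ray(uv,z,n="top"):
    f,cx,cy,r,t=CAL[n]; M=R.from_rotvec(r).as_matrix(); c=-M.T@t
    d=M.T@[(uv[0]-cx)/f,(uv[1]-cy)/f,1]; return c+d*(z-c[2])/d[2]
def b2w(b,P):
    P=np.atleast_2d(np.float64(P)); c,s=np.cos(b[2]),np.sin(b[2])
    return np.c_[b[0]+c*P[:,0]-s*P[:,1],b[1]+s*P[:,0]+c*P[:,1],P[:,2]]
def w2b(b,P):
    d=np.asarray(P)[:2]-b[:2]; c,s=np.cos(b[2]),np.sin(b[2]); return np.array([c*d[0]+s*d[1],-s*d[0]+c*d[1]])
def cyl(b,p):
    a=np.linspace(0,2*np.pi,60); x=np.array([[-.085],[.085]]);x=x+0*a
    y=np.vstack([.05*np.cos(a)]*2);z=np.vstack([.05*np.sin(a)]*2)+.054
    c,s=np.cos(p[2]),np.sin(p[2])
    return b2w(b,np.c_[(p[0]+c*x-s*y).ravel(),(p[1]+s*x+c*y).ravel(),z.ravel()])
def fitcyl(b,px,p0,n="top"):
    def f(p):
        h=cv2.convexHull(np.float32(proj(cyl(b,p),n)))
        return [cv2.pointPolygonTest(h,(float(u),float(v)),True) for u,v in px]
    return least_squares(f,p0,diff_step=1e-3,x_scale=[.05,.05,.05])
E
python3 - <<'E'
from h import *
cr=lambda q:np.array(q)/3.3+[215,105]-.3
C=cr([(26,168),(685,30),(765,335),(84,479)])
m=[(.15,.32,.004),(.15,-.32,.004),(-.15,-.32,.004),(-.15,.32,.004)]
s=least_squares(lambda b:(proj(b2w(b,m))-C).ravel(),[.5,0,.2]);b=s.x;print("board",b,s.fun)
for g in [(571,80),(630,336)]: print("line",w2b(b,ray(cr(g),.004)))
px=cr([(360,165),(367,210),(377,260),(390,325),(468,160),(477,205),(486,260),(496,312),(412,129),(450,342)])
s=fitcyl(b,px,[0.,0.,.01]);print("can",s.x,s.fun)
print("can world",b2w(b,[[*s.x[:2],.054]]))
for q in[(128,295),(144,293)]: print("plate",w2b(b,ray(cr(q),.076)))
for q in[(355,102)]: print("vial",w2b(b,ray(cr(q),.055)))
for y in (.1,.3,-.2): print(b2w(b,[[0,y,.05]]))
E
```

```text
board [ 0.54080934 -0.04593992  0.19094011] [ 0.54505258 -0.09826021 -0.14412027 -0.0416789  -0.02829266 -0.11681332
 -0.35743643  0.25834575]
line [ 0.12460375 -0.202732  ]
line [-0.12542891 -0.19879909]
can [-0.00711459 -0.03202911 -0.04209237] [ 0.54574006  0.30940894  0.71037748  1.23163617  0.65221658  0.48236564
  0.870467    0.79332194 -1.24167801 -1.29869711]
can world [[ 0.5399026  -0.07873716  0.054     ]]
plate [-0.00431254  0.23635539]
plate [-0.00551307  0.22231331]
vial [0.13102074 0.00528855]
[[0.52183114 0.05224271 0.05      ]]
[[0.48387474 0.24860796 0.05      ]]
[[ 0.57876574 -0.24230517  0.05      ]]
```

```bash
cat >> h.py <<'E'
B=np.array([.54081,-.04594,.19094])
def go(bx,by,z):
    "shift/turn in tool axes to board (bx,by), height z, tool x=board+y, y=board+x"
    from station import ctrl
    o=ctrl.get_obs(); M=R.from_rotvec(o["tool_rot"])
    c,s=np.cos(B[2]),np.sin(B[2])
    T=R.from_matrix(np.array([[-s,c,0],[c,s,0],[0,0,-1]]))
    p=b2w(B,[[bx,by,z]])[0]
    print("t",o["t"],"now board",w2b(B,o["tool_pos"]).round(4),o["tool_pos"][2].round(4),"F board",(R.from_euler("z",-B[2]).apply(o["contact_force"])).round(2))
    print("shift",M.inv().apply(p-o["tool_pos"]).round(4),"turn",(M.inv()*T).as_rotvec().round(4))
E
python3 -c "from h import *;go(-.01,.06,.2)"
```

```text
t 0.1 now board [-0.2707  0.7193] 0.2302 F board [ 1.44 -0.28 -0.09]
shift [-0.5043 -0.4982  0.031 ] turn [-1.800e-03  9.000e-04  1.156e+00]
```

```bash
python3 -m jog '[[[-0.504,-0.498,0.031],[-0.002,0.001,1.156]],[[-0.504,-0.498,0.031],[-0.002,0.001,1.156]],[[-0.504,-0.498,0.031],[-0.002,0.001,1.156]],[[-0.504,-0.498,0.031],[-0.002,0.001,1.156]],[[-0.504,-0.498,0.031],[-0.002,0.001,1.156]]]' 0 40; python3 -c "from h import *;go(-.01,.06,.2)"
```

```text
t: 0.6
tool_pos: [0.2733, 0.3969, 0.2197]
tool_rot: [-1.477, -2.772, -0.001]
contact_force: [0.7, -0.4, 0.1]
opening: 0.0122
grip_force: 0.0
t 0.6 now board [-0.1786  0.4856] 0.2197 F board [ 0.58 -0.49  0.09]
shift [-0.4576 -0.0108  0.0194] turn [ 3.000e-04 -9.000e-04  4.007e-01]
```

```bash
python3 -m jog '[[[-0.458,-0.011,0.019],[0,0,0.4]],[[-0.458,-0.011,0.019],[0,0,0.4]],[[-0.458,-0.011,0.019],[0,0,0.4]],[[-0.458,-0.011,0.019],[0,0,0.4]],[[-0.458,-0.011,0.019],[0,0,0.4]]]'; python3 -c "from h import *;go(-.01,.06,.2)"
```

```text
t: 1.1
tool_pos: [0.4088, 0.187, 0.2094]
tool_rot: [-1.992, -2.429, -0.002]
contact_force: [0.8, -0.2, 0.2]
opening: 0.0006
grip_force: 0.0
t 1.1 now board [-0.0854  0.2537] 0.2094 F board [ 0.71 -0.36  0.17]
shift [-0.1942  0.0742  0.0092] turn [ 0.0007 -0.0015  0.006 ]
```

```bash
python3 -m jog '[[[-0.19,0.073,0.01],[0,0,0]],[[-0.19,0.073,0.01],[0,0,0]],[[-0.19,0.073,0.01],[0,0,0]],[[-0.19,0.073,0.01],[0,0,0]],[[-0.19,0.073,0.01],[0,0,0]]]'
python3 - <<'E'
from h import *
from station import optics
d=optics.get_image("top");cv2.imwrite("pics/t1.png",cv2.resize(d["image"][90:260,205:465],None,fx=3,fy=3,interpolation=cv2.INTER_CUBIC))
go(-.01,.06,.12)
E
```

```text
t: 1.6
tool_pos: [0.5186, 0.0126, 0.1987]
tool_rot: [-1.999, -2.423, 0.001]
contact_force: [-0.7, -0.1, 0.9]
opening: 0.0001
grip_force: 0.0
t 1.65 now board [-0.0112  0.0634] 0.1986 F board [ 0.09 -0.3   0.84]
shift [-0.0036  0.0013  0.0786] turn [-0.0012 -0.0015  0.0016]
```

View pics/t1.png

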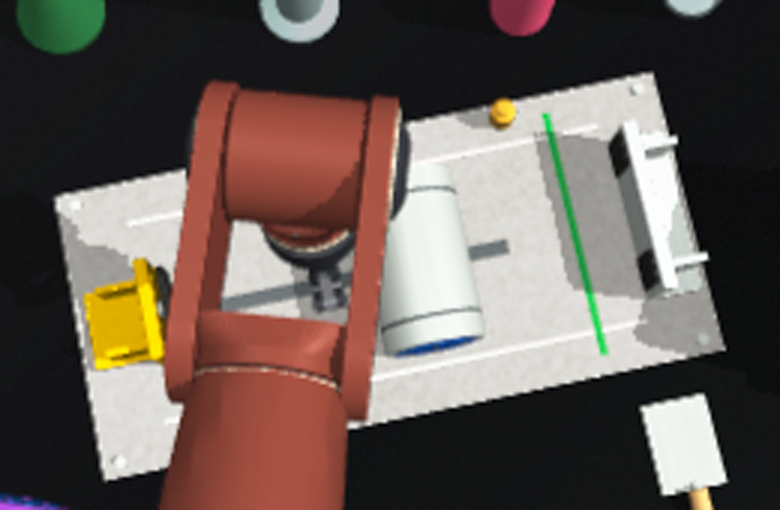

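The picture shows the hand at (330,285), in the gap behind the canister. The canister's rear edge is at about (383,260) and the jaw is clear at (125,310). I'm lowering now.

```bash
python3 -m jog '[[[0,0,0.05],[0,0,0]],[[0,0.001,0.1],[0,0,0]],[[0,0.001,0.14],[0,0,0]],[[0,0.001,0.152],[0,0,0]],[[0,0.001,0.152],[0,0,0]]]'; python3 -c "from h import *;go(-.01,.04,.046)"
```

```text
t: 2.15
tool_pos: [0.5161, 0.0183, 0.0456]
tool_rot: [-1.988, -2.426, 0.002]
contact_force: [0.7, -0.2, 0.1]
opening: 0.0
grip_force: 0.0
t 2.15 now board [-0.012   0.0678] 0.0456 F board [ 0.66 -0.34  0.08]
shift [-0.0278  0.0018 -0.0005] turn [-0.0041 -0.0029  0.0072]
```

```bash
python3 -m jog '[[[-0.006,0,0],[0,0,0]],[[-0.012,0,0],[0,0,0]],[[-0.018,0,0],[0,0,0]],[[-0.024,0,0],[0,0,0.004]],[[-0.028,0.001,0],[0,0,0.005]]]' >/dev/null
python3 -m jog '[[[-0.003,0,0],[0,0,0]],[[-0.006,0,0],[0,0,0]],[[-0.009,0,0],[0,0,0]],[[-0.012,0,0],[0,0,0]],[[-0.015,0,0],[0,0,0]]]' | grep -E "pos|contact"
python3 -m jog '[[[-0.003,0,0],[0,0,0]],[[-0.006,0,0],[0,0,0]],[[-0.009,0,0],[0,0,0]],[[-0.012,0,0],[0,0,0]],[[-0.015,0,0],[0,0,0]]]' | grep -E "pos|contact"
python3 - <<'E'
from h import *
from station import optics
go(-.01,-.139,.046)
d=optics.get_image("side");cv2.imwrite("pics/s1.png",cv2.resize(d["image"][110:310,210:390],None,fx=3,fy=3,interpolation=cv2.INTER_CUBIC))
E
```

```text
tool_pos: [0.5275, -0.0249, 0.0474]
contact_force: [0.4, 0.0, 0.1]
tool_pos: [0.5304, -0.0397, 0.0474]
contact_force: [0.4, 0.3, 1.0]
t 3.65 now board [-0.009   0.0081] 0.0474 F board [0.43 0.19 0.97]
shift [-0.1471 -0.0011  0.0012] turn [ 0.0005 -0.0013  0.001 ]
```

View pics/s1.png

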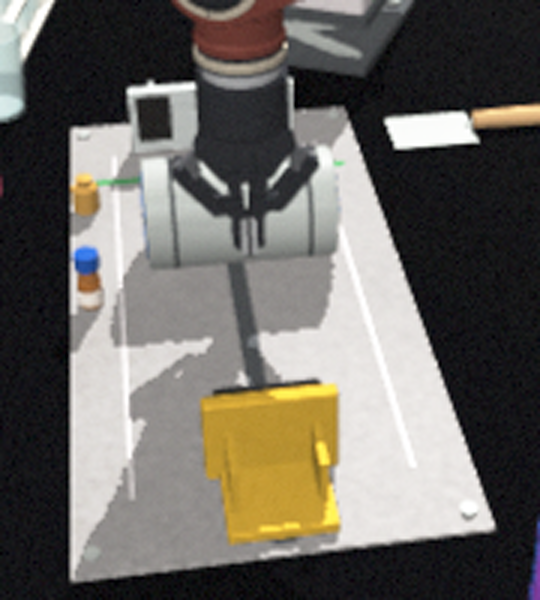

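The shut fingertips are at (250,235), on the canister's rear side at mid-width. The canister is rolling, and the jaw at (270,450) and the vial at (88,280) are untouched. I'll keep going.

```bash
python3 -m jog '[[[-0.004,0,0],[0,0,0]],[[-0.008,0,0],[0,0,0]],[[-0.012,0,0],[0,0,0]],[[-0.016,0,0],[0,0,0]],[[-0.020,0,0],[0,0,0]]]' | grep -E "contact"
python3 -m jog '[[[-0.004,0,0],[0,0,0]],[[-0.008,0,0],[0,0,0]],[[-0.012,0,0],[0,0,0]],[[-0.016,0,0],[0,0,0]],[[-0.020,0,0],[0,0,0]]]' | grep -E "contact"
python3 -m jog '[[[-0.004,0,0],[0,0,0]],[[-0.008,0,0],[0,0,0]],[[-0.012,0,0],[0,0,0]],[[-0.016,0,0],[0,0,0]],[[-0.020,0,0],[0,0,0]]]' | grep -E "contact"
python3 -m jog '[[[-0.004,0,0],[0,0,0]],[[-0.008,0,0],[0,0,0]],[[-0.012,0,0],[0,0,0]],[[-0.016,0,0],[0,0,0]],[[-0.020,0,0],[0,0,0]]]' | grep -E "contact"
python3 -m jog '[[[-0.004,0,0],[0,0,0]],[[-0.008,0,0],[0,0,0]],[[-0.012,0,0],[0,0,0]],[[-0.016,0,0],[0,0,0]],[[-0.020,0,0],[0,0,0]]]' | grep -E "contact"
python3 -m jog '[[[-0.004,0,0],[0,0,0]],[[-0.008,0,0],[0,0,0]],[[-0.012,0,0],[0,0,0]],[[-0.015,0,0],[0,0,0]],[[-0.017,0,0],[0,0,0]]]' | grep -E "pos|contact"
python3 - <<'E'
from h import *
from station import optics
go(-.01,-.139,.046)
d=optics.get_image("top");cv2.imwrite("pics/t2.png",cv2.resize(d["image"][90:260,265:465],None,fx=3.5,fy=3.5,interpolation=cv2.INTER_CUBIC))
E
```

```text
contact_force: [-0.6, 0.3, 0.7]
contact_force: [-0.5, 0.1, 0.3]
contact_force: [-0.8, 0.6, 0.6]
contact_force: [0.1, 0.7, 0.9]
contact_force: [0.2, -0.2, 0.1]
tool_pos: [0.5528, -0.1546, 0.0473]
contact_force: [0.7, 0.3, -0.8]
t 6.7 now board [-0.0089 -0.109 ] 0.0473 F board [ 0.72  0.18 -0.79]
shift [-0.03   -0.0012  0.0013] turn [ 0.0005 -0.0012  0.0009]
```

View pics/t2.png

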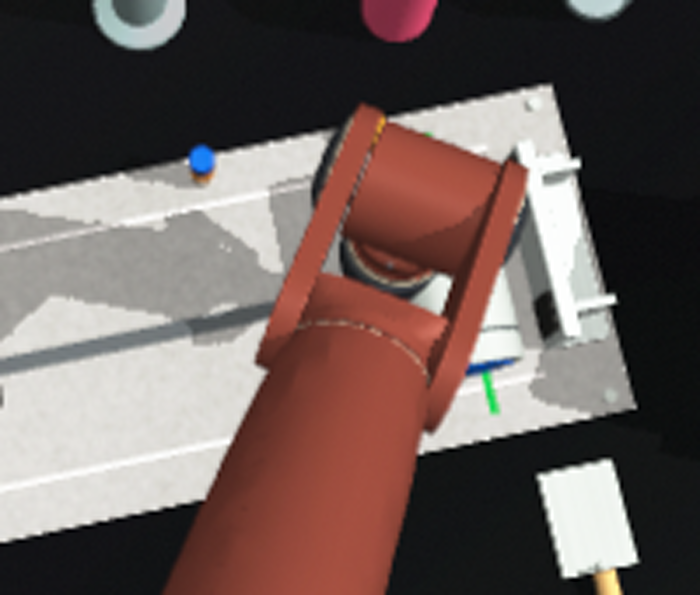

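The near end of the canister shows at (490,365), about 25–30 mm short of the stop. I'll back off slightly and shift to the lagging (-x) side. Then I'll push slowly and watch the force.

```bash
python3 -m jog '[[[0.008,0,0.001],[0,0,0]],[[0.008,-0.010,0.001],[0,0,0]],[[0.008,-0.020,0.001],[0,0,0]],[[0.008,-0.030,0.001],[0,0,0]],[[0.006,-0.038,0.001],[0,0,0]]]' | grep -E "contact"
python3 -m jog '[[[-0.003,0,0],[0,0,0]],[[-0.006,0,0],[0,0,0]],[[-0.009,0,0],[0,0,0]],[[-0.012,0,0],[0,0,0]],[[-0.015,0,0],[0,0,0]]]' | grep -E "contact"
python3 -m jog '[[[-0.002,0,0],[0,0,0]],[[-0.004,0,0],[0,0,0]],[[-0.006,0,0],[0,0,0]],[[-0.008,0,0],[0,0,0]],[[-0.010,0,0],[0,0,0]]]' | grep -E "contact"
python3 -c "from h import *;go(-.048,-.139,.046)"
```

```text
contact_force: [-0.5, 0.1, 0.3]
contact_force: [0.3, 1.8, 1.7]
contact_force: [-0.5, 0.2, -0.4]
t 8.25 now board [-0.0469 -0.1278] 0.0462 F board [-0.44  0.31 -0.41]
shift [-0.0112 -0.0011  0.0002] turn [ 0.0004 -0.0014  0.0011]
```

```bash
python3 -m jog '[[[-0.002,0,0],[0,0,0]],[[-0.004,0,0],[0,0,0]],[[-0.006,0,0],[0,0,0]]]' | grep -E "contact"
python3 -m jog '[[[-0.001,0,0],[0,0,0]],[[-0.002,0,0],[0,0,0]]]' | grep -E "contact"
python3 -c "from h import *;go(-.048,-.139,.046)"
python3 -m jog '[[[-0.001,0,0],[0,0,0]],[[-0.001,0,0],[0,0,0]]]' | grep -E "contact"
python3 -c "from h import *;go(-.048,-.139,.046)"
```

```text
contact_force: [0.1, 0.3, -0.3]
contact_force: [-0.1, -0.4, -0.1]
t 8.75 now board [-0.0469 -0.1358] 0.0462 F board [-0.22 -0.37 -0.13]
shift [-0.0032 -0.0011  0.0002] turn [ 0.0004 -0.0013  0.001 ]
contact_force: [-1.2, 2.3, 1.2]
t 8.95 now board [-0.0469 -0.1361] 0.0462 F board [-0.74  2.5   1.17]
shift [-0.0029 -0.0011  0.0002] turn [ 0.0002 -0.0026  0.0009]
```

```bash
python3 -m jog '[[[-0.0005,0,0],[0,0,0]],[[-0.0005,0,0],[0,0,0]]]' | grep -E "contact"
python3 -c "from h import *;go(-.048,-.139,.046)"
python3 -m jog '[[[-0.0005,0,0],[0,0,0]],[[-0.0005,0,0],[0,0,0]]]' | grep -E "contact"
python3 -c "from h import *;go(-.048,-.139,.046)"
```

```text
contact_force: [-1.1, 5.0, 3.1]
t 9.15 now board [-0.0469 -0.1362] 0.0462 F board [-0.17  5.1   3.12]
shift [-0.0028 -0.0011  0.0002] turn [-0.     -0.0033  0.001 ]
contact_force: [-2.2, 6.7, 4.9]
t 9.35 now board [-0.047  -0.1364] 0.0463 F board [-0.86  7.02  4.94]
shift [-0.0026 -0.001   0.0003] turn [-0.0003 -0.0041  0.0011]
```

```bash
python3 -m jog '[[[-0.0004,0,0],[0,0,0]],[[-0.0004,0,0],[0,0,0]],[[-0.0004,0,0],[0,0,0]]]' | grep -E "contact"
python3 - <<'E'
from h import *
from station import optics
go(-.048,-.139,.046)
d=optics.get_image("top");cv2.imwrite("pics/t3.png",cv2.resize(d["image"][110:220,365:465],None,fx=5.4,fy=5.4,interpolation=cv2.INTER_CUBIC))
E
```

```text
contact_force: [-2.7, 7.2, 5.3]
t 9.65 now board [-0.047  -0.1365] 0.0463 F board [-1.26  7.61  5.32]
shift [-0.0025 -0.001   0.0003] turn [-0.0004 -0.0046  0.0012]
```

View pics/t3.png

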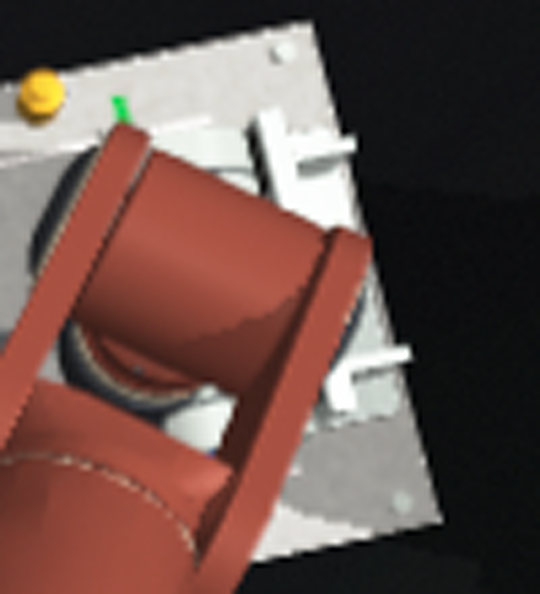

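The far end of the canister sits at the stop's upper pad around (250,150), but the arm hides the near end. I'll move a little further out, push to about 10 N and see whether it gives.

```bash
python3 -m jog '[[[0.004,0,0],[0,0,0]],[[0.006,-0.004,0],[0,0,0]],[[0.006,-0.014,0],[0,0,0]],[[0.003,-0.016,0],[0,0,0]],[[0.001,-0.016,0],[0,0,0]]]' | grep -E "contact"
for i in 1; do
python3 -m jog '[[[-0.0005,0,0],[0,0,0]],[[-0.001,0,0],[0,0,0]],[[-0.001,0,0],[0,0,0]]]' >/dev/null;python3 -c "from h import *;go(-.048,-.139,.046)"|head -1
python3 -m jog '[[[-0.0003,0,0],[0,0,0]],[[-0.0006,0,0],[0,0,0]],[[-0.0006,0,0],[0,0,0]]]' >/dev/null;python3 -c "from h import *;go(-.048,-.139,.046)"|head -1
done
```

```text
contact_force: [-4.7, 6.1, 5.9]
t 10.5 now board [-0.0639 -0.1366] 0.0459 F board [-3.86  6.56  4.64]
t 10.8 now board [-0.0639 -0.1369] 0.0459 F board [-4.4   7.76  5.02]
```

```bash
python3 -m jog '[[[-0.0004,0,0],[0,0,0]],[[-0.0006,0,0],[0,0,0]],[[-0.0006,0,0],[0,0,0]],[[-0.0006,0,0],[0,0,0]]]' >/dev/null;python3 -c "from h import *;go(-.048,-.139,.046)"|head -1
python3 -m jog '[[[0.004,0,0],[0,0,0]],[[0.015,0,0],[0,0,0]],[[0.04,0,-0.01],[0,0,0]],[[0.08,0,-0.05],[0,0,0]],[[0.12,0,-0.09],[0,0,0]]]' | grep -E "contact"
python3 -m jog '[[[0.04,0,-0.03],[0,0,0]],[[0.08,0,-0.06],[0,0,0]],[[0.08,0,-0.06],[0,0,0]]]' | grep -E "pos"
python3 - <<'E'
from h import *
from station import optics
go(-.01,-.12,.1)
d=optics.get_image("top");cv2.imwrite("pics/t4f.png",d["image"]);cv2.imwrite("pics/t4.png",cv2.resize(d["image"][110:220,345:465],None,fx=5.4,fy=5.4,interpolation=cv2.INTER_CUBIC))
E
```

```text
t 11.2 now board [-0.0639 -0.1374] 0.0459 F board [-3.04  7.76  5.24]
contact_force: [1.8, 0.5, 0.6]
tool_pos: [0.4711, -0.0044, 0.1927]
t 12.0 now board [-0.0605  0.054 ] 0.1927 F board [ 0.59 -0.28  0.57]
shift [-0.1742  0.0485  0.0934] turn [0.0103 0.0011 0.0061]
```

View pics/t4.png

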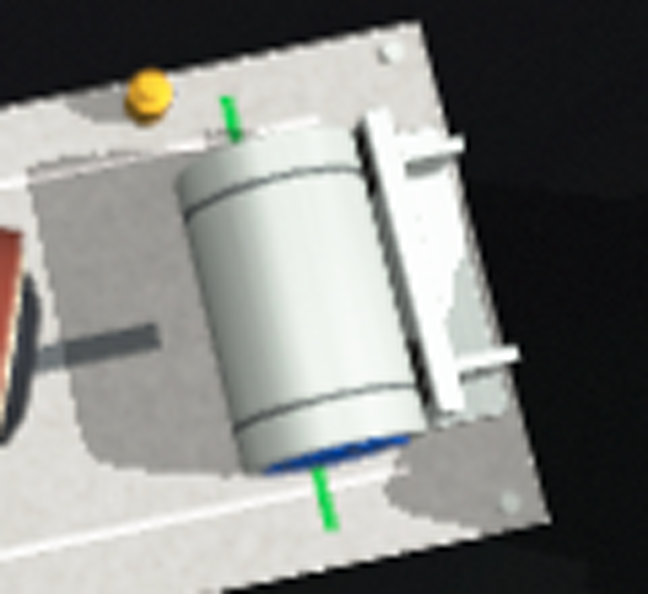

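The canister lies along the stop, crossing the green line at (236,140) and (320,470). Its left edge runs (180,185)→(247,455) and its right edge (355,150)→(420,415). I'll fit its pose.

Run:
```python
from h import *
cr=lambda q:np.array(q)/5.4+[345,110]-.4
px=cr([(180,190),(195,245),(213,315),(230,385),(246,450),(358,150),(374,220),(389,285),(404,350),(420,412),(265,135),(330,460)])
s=fitcyl(B,px,[0.,-.2,.0]);print("can",s.x,s.fun.round(2))
c=cr([(362,125),(437,408)]);print([w2b(B,ray(q,.074)) for q in c])
print([w2b(B,ray(q,.004)) for q in cr([(228,98),(331,530)])])
```

```text
can [ 4.32338275e-08 -2.00913212e-01 -1.93319821e-06] [ 0.4   0.71  0.9   0.92  0.97  0.21  0.56  0.87  1.17  1.15  3.27 -1.78]
[array([ 0.07772978, -0.25203033]), array([-0.0823134 , -0.25316936])]
[array([ 0.12900235, -0.20085712]), array([-0.12926903, -0.1987496 ])]
```

Run:
```python
from h import *
cr=lambda q:np.array(q)/5.4+[345,110]-.4
px=cr([(180,190),(195,245),(213,315),(230,385),(246,450),(358,150),(374,220),(389,285),(404,350),(420,412),(265,135),(330,460)])
from scipy.optimize import minimize
def f(p):
    h=cv2.convexHull(np.float32(proj(cyl(B,p))))
    return sum((cv2.pointPolygonTest(h,(float(u),float(v)),True)-.5)**2 for u,v in px)
for y in(-.01,.03):
    s=minimize(f,[-.01,-.2,y],method="Nelder-Mead",options=dict(initial_simplex=[[-.02,-.2,y],[.01,-.2,y],[-.01,-.19,y],[-.01,-.2,y+.03]],xatol=1e-5,fatol=1e-4));print(s.x,s.fun)
```

```text
[-0.00760946 -0.20088609 -0.00508931] 1.6885129354294866
[-0.0076072  -0.20088864 -0.00501842] 1.6885044455749343
```

The fit gives canister x = -8 mm, y = -201 mm and skew = -0.005 rad, so it is square on the line. I'll press once more at its middle and hold, to make sure step 1 counts.

```bash
python3 -m jog '[[[-0.04,0.02,0.03],[0.01,0,0.006]],[[-0.08,0.04,0.07],[0.01,0,0.006]],[[-0.12,0.05,0.11],[0.01,0,0.006]],[[-0.155,0.05,0.142],[0.01,0,0.006]],[[-0.164,0.05,0.146],[0.01,0,0.006]]]' | grep -E "contact"
python3 -c "from h import *;go(-.01,-.132,.046)"
```

```text
contact_force: [0.9, -0.0, 0.6]
t 12.55 now board [-0.0159 -0.1139] 0.0355 F board [ 0.89 -0.22  0.62]
shift [-0.018   0.0058 -0.0107] turn [-0.0157 -0.0046 -0.0074]
```

```bash
python3 -m jog '[[[0,0.003,-0.01],[-0.015,-0.005,-0.007]],[[-0.005,0.006,-0.01],[-0.015,-0.005,-0.007]],[[-0.01,0.006,-0.01],[-0.015,-0.005,-0.007]],[[-0.015,0.006,-0.01],[-0.015,-0.005,-0.007]],[[-0.018,0.006,-0.01],[-0.015,-0.005,-0.007]]]' | grep contact
python3 -c "from h import *;go(-.01,-.136,.046)"
python3 -m jog '[[[-0.002,0,0],[0,0,0]],[[-0.003,0,0],[0,0,0]],[[-0.003,0,0],[0,0,0]]]' | grep contact
python3 -c "from h import *;go(-.01,-.137,.046)"
```

```text
contact_force: [0.0, 0.3, -0.2]
t 13.05 now board [-0.0063 -0.1308] 0.052 F board [ 0.05  0.26 -0.18]
shift [-0.0052 -0.0037  0.006 ] turn [0.0069 0.0048 0.0027]
contact_force: [0.2, -0.1, 0.2]
t 13.35 now board [-0.0069 -0.1334] 0.051 F board [ 0.18 -0.14  0.18]
shift [-0.0035 -0.0032  0.005 ] turn [0.0055 0.0037 0.0022]
```

```bash
python3 -m jog '[[[0,-0.002,0.005],[0,0,0]],[[-0.001,-0.002,0.005],[0,0,0]],[[-0.002,-0.002,0.005],[0,0,0]],[[-0.003,-0.002,0.005],[0,0,0]],[[-0.003,-0.002,0.005],[0,0,0]]]' | grep contact
python3 -m jog '[[[-0.0007,0,0],[0,0,0]],[[-0.0007,0,0],[0,0,0]]]' | grep contact
python3 -c "from h import *;go(-.01,-.137,.046)"|head -1
```

```text
contact_force: [-0.6, -1.1, -0.3]
contact_force: [0.2, 0.5, -0.0]
t 14.05 now board [-0.0088 -0.1373] 0.046 F board [ 0.33  0.44 -0.  ]
```

```bash
python3 -m jog '[[[-0.0005,0,0],[0,0,0]],[[-0.001,0,0],[0,0,0]],[[-0.001,0,0],[0,0,0]]]' | grep contact
python3 -m jog '[[[-0.0005,0,0],[0,0,0]],[[-0.0005,0,0],[0,0,0]]]' | grep contact
python3 -m jog '[[[-0.0005,0,0],[0,0,0]],[[-0.0005,0,0],[0,0,0]]]' | grep contact
```

```text
contact_force: [-0.4, 3.2, 2.1]
contact_force: [-0.6, 5.7, 3.0]
contact_force: [-1.4, 7.3, 4.7]
```

```bash
python3 -m jog '[[[0,0,0],[0,0,0]],[[0,0,0],[0,0,0]],[[0,0,0],[0,0,0]],[[0,0,0],[0,0,0]],[[0,0,0],[0,0,0]]]' | grep contact
python3 -m jog '[[[0.003,0,0],[0,0,0]],[[0.012,0,0],[0,0,0]],[[0.04,0,-0.01],[0,0,0]],[[0.08,0,-0.04],[0,0,0]],[[0.12,0,-0.07],[0,0,0]]]' | grep contact
python3 -m jog '[[[0.04,0,-0.03],[0,0,0]],[[0.08,0,-0.06],[0,0,0]],[[0.12,0,-0.08],[0,0,0]],[[0.168,0,-0.08],[0,0,0]],[[0.215,0,-0.08],[0,0,0]]]' | grep contact
python3 -c "from h import *;go(0,.27,.15)"
```

```text
contact_force: [-1.9, 7.1, 4.6]
contact_force: [1.4, 1.4, 1.1]
contact_force: [0.5, 0.3, -0.2]
t 16.25 now board [-0.01    0.1979] 0.1962 F board [ 0.53  0.19 -0.17]
shift [0.0723 0.0097 0.046 ] turn [0.0092 0.0044 0.0015]
```

```bash
python3 -m jog '[[[0.04,0.005,0],[0,0,0]],[[0.075,0.007,0],[0.009,0.004,0]],[[0.077,0.007,0.03],[0.009,0.004,0]],[[0.077,0.007,0.06],[0.009,0.004,0]],[[0.077,0.007,0.06],[0.009,0.004,0]]]' | grep contact
python3 - <<'E'
from h import *
from station import optics
go(-.003,.27,.055)
d=optics.get_image("side");cv2.imwrite("pics/s2.png",cv2.resize(d["image"][110:310,210:390],None,fx=3,fy=3,interpolation=cv2.INTER_CUBIC))
E
```

```text
contact_force: [-0.3, -0.5, -1.5]
t 16.75 now board [-0.0068  0.2732] 0.1295 F board [-0.43 -0.47 -1.47]
shift [-0.0031  0.0047  0.0744] turn [-0.0125  0.0011  0.003 ]
```

View pics/s2.png

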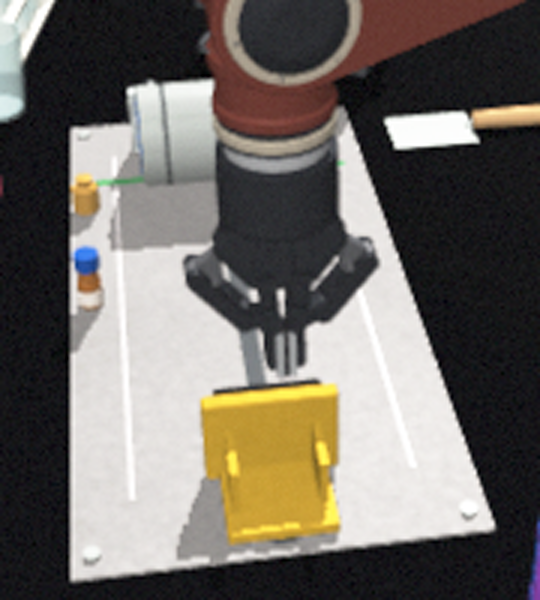

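The fingertips at (287,360) are still above and behind the plate, between the gussets at (233,470) and (322,455). The way down is clear, and the canister still lies at the stop.

```bash
python3 -m jog '[[[0,0.005,0.02],[-0.012,0,0]],[[0,0.005,0.045],[-0.012,0,0]],[[0,0.005,0.067],[-0.012,0,0]],[[0,0.005,0.07],[-0.012,0,0]],[[0,0.005,0.07],[-0.012,0,0]]]' | grep contact
python3 -c "from h import *;go(-.003,.25,.055)"
python3 -m jog '[[[-0.006,0,0],[0,0,0]],[[-0.012,0,0],[0,0,0]],[[-0.016,0,0],[0,0,0]],[[-0.019,0,0],[0,0,0]],[[-0.022,0,0],[0,0,0]]]' | grep contact
python3 -m jog '[[[-0.003,0,0],[0,0,0]],[[-0.006,0,0],[0,0,0]],[[-0.009,0,0],[0,0,0]],[[-0.012,0,0],[0,0,0]]]' | grep contact
python3 -c "from h import *;go(-.003,.25,.055)"
```

```text
contact_force: [0.3, -1.3, 0.4]
t 17.3 now board [0.0022 0.2729] 0.0656 F board [ 0.06 -1.3   0.41]
shift [-0.0229 -0.0053  0.0105] turn [ 0.0095 -0.0003  0.0016]
contact_force: [-1.9, 7.2, 1.2]
contact_force: [-2.1, 5.8, 3.1]
t 18.2 now board [0.002  0.2406] 0.0652 F board [-0.95  6.08  3.11]
shift [ 0.0094 -0.0051  0.0101] turn [ 0.0095 -0.0041  0.0018]
```

The jaw slides at about 6 N. I'll push it along to roughly 40 mm before contact.

```bash
python3 -m jog '[[[-0.004,0,0.001],[0,0,0]],[[-0.009,0,0.003],[0.009,0,0]],[[-0.015,0,0.006],[0.009,0,0]],[[-0.021,0,0.008],[0.009,0,0]],[[-0.027,-0.001,0.008],[0.009,0,0]]]' | grep -E "contact"
python3 -m jog '[[[-0.006,0,0],[0,0,0]],[[-0.012,0,0],[0,0,0]],[[-0.018,0,0],[0,0,0]],[[-0.024,0,0],[0,0,0]],[[-0.03,0,0],[0,0,0]]]' | grep -E "contact"
python3 -m jog '[[[-0.006,0,0],[0,0,0]],[[-0.012,0,0],[0,0,0]],[[-0.018,0,0],[0,0,0]],[[-0.024,0,0],[0,0,0]],[[-0.03,0,0],[0,0,0]]]' | grep -E "contact"
python3 -m jog '[[[-0.006,0,0],[0,0,0]],[[-0.012,0,0],[0,0,0]],[[-0.018,0,0],[0,0,0]],[[-0.024,0,0],[0,0,0]],[[-0.03,0,0],[0,0,0]]]' | grep -E "contact"
python3 -m jog '[[[-0.006,0,0],[0,0,0]],[[-0.012,0,0],[0,0,0]],[[-0.018,0,0],[0,0,0]],[[-0.024,0,0],[0,0,0]],[[-0.03,0,0],[0,0,0]]]' | grep -E "contact"
python3 -c "from h import *;go(-.003,-.1,.055)"
```

```text
contact_force: [3.7, 7.0, -0.9]
contact_force: [2.4, 6.6, 1.6]
contact_force: [2.0, 7.2, 1.7]
contact_force: [1.8, 7.6, 2.3]
contact_force: [1.8, 6.3, 3.6]
t 20.7 now board [0.0026 0.0933] 0.0577 F board [2.92 5.89 3.58]
shift [-0.1933 -0.0059  0.002 ] turn [ 0.0032 -0.0035  0.0018]
```

```bash
python3 -m jog '[[[-0.006,0,0],[0,0,0]],[[-0.012,0,0],[0,0,0]],[[-0.018,0,0],[0,0,0]],[[-0.024,0,0],[0,0,0]],[[-0.03,0,0],[0,0,0]]]' | grep -E "contact"
python3 -m jog '[[[-0.006,0,0],[0,0,0]],[[-0.012,0,0],[0,0,0]],[[-0.018,0,0],[0,0,0]],[[-0.024,0,0],[0,0,0]],[[-0.03,0,0],[0,0,0]]]' | grep -E "contact"
python3 -m jog '[[[-0.006,0,0],[0,0,0]],[[-0.012,0,0],[0,0,0]],[[-0.018,0,0],[0,0,0]],[[-0.024,0,0],[0,0,0]],[[-0.03,0,0],[0,0,0]]]' | grep -E "contact"
python3 -m jog '[[[-0.006,0,0],[0,0,0]],[[-0.012,0,0],[0,0,0]],[[-0.018,0,0],[0,0,0]],[[-0.024,0,0],[0,0,0]],[[-0.03,0,0],[0,0,0]]]' | grep -E "contact"
python3 -m jog '[[[-0.006,0,0],[0,0,0]],[[-0.012,0,0],[0,0,0]],[[-0.018,0,0],[0,0,0]],[[-0.024,0,0],[0,0,0]],[[-0.03,0,0],[0,0,0]]]' | grep -E "contact"
python3 -m jog '[[[-0.005,0,0],[0,0,0]],[[-0.01,0,0],[0,0,0]],[[-0.013,0,0],[0,0,0]],[[-0.016,0,0],[0,0,0]],[[-0.018,0,0],[0,0,0]]]' | grep -E "contact"
python3 -c "from h import *;go(-.003,-.1,.055)"
```

```text
contact_force: [0.2, 7.6, 4.3]
contact_force: [1.2, 7.1, 5.2]
contact_force: [-0.4, 8.2, 4.2]
contact_force: [-0.2, 6.6, 5.6]
contact_force: [-1.5, 6.0, 6.8]
contact_force: [-0.2, 6.2, 5.3]
t 23.7 now board [ 0.0022 -0.0749] 0.0574 F board [1.02 6.16 5.28]
shift [-0.0251 -0.0052  0.0023] turn [ 0.0009 -0.0029  0.002 ]
```

```bash
f(){ python3 -c "from h import *;go(-.003,-.1,.055)"|head -1; }
python3 -m jog '[[[-0.002,0,0],[0,0,0]],[[-0.004,0,0],[0,0,0]],[[-0.006,0,0],[0,0,0]],[[-0.008,0,0],[0,0,0]],[[-0.01,0,0],[0,0,0]]]' >/dev/null; f
python3 -m jog '[[[-0.002,0,0],[0,0,0]],[[-0.004,0,0],[0,0,0]],[[-0.006,0,0],[0,0,0]],[[-0.008,0,0],[0,0,0]],[[-0.01,0,0],[0,0,0]]]' >/dev/null; f
python3 -m jog '[[[-0.002,0,0],[0,0,0]],[[-0.004,0,0],[0,0,0]],[[-0.006,0,0],[0,0,0]],[[-0.008,0,0],[0,0,0]]]' >/dev/null; f
```

```text
t 24.2 now board [ 0.0022 -0.0847] 0.0574 F board [-0.01  6.42  6.54]
t 24.7 now board [ 0.0021 -0.0947] 0.0573 F board [0.38 6.42 4.86]
t 25.1 now board [ 0.0021 -0.1027] 0.0574 F board [-1.09  6.79  4.53]
```

```bash
f(){ python3 -c "from h import *;go(-.003,-.1,.055)"|head -1; }
python3 -m jog '[[[-0.001,0,0],[0,0,0]],[[-0.002,0,0],[0,0,0]],[[-0.003,0,0],[0,0,0]]]' >/dev/null; f
python3 -m jog '[[[-0.001,0,0],[0,0,0]],[[-0.002,0,0],[0,0,0]]]' >/dev/null; f
python3 -m jog '[[[-0.0005,0,0],[0,0,0]],[[-0.001,0,0],[0,0,0]]]' >/dev/null; f
```

```text
t 25.4 now board [ 0.0021 -0.1057] 0.0572 F board [0.56 6.76 5.81]
t 25.6 now board [ 0.0021 -0.1077] 0.0572 F board [0.63 6.86 4.86]
t 25.8 now board [ 0.002  -0.1087] 0.0572 F board [0.46 6.23 5.24]
```

```bash
f(){ python3 -c "from h import *;go(-.003,-.1,.055)"|head -1; }
python3 -m jog '[[[-0.0005,0,0],[0,0,0]],[[-0.001,0,0],[0,0,0]]]' >/dev/null; f
python3 -m jog '[[[-0.0005,0,0],[0,0,0]],[[-0.001,0,0],[0,0,0]]]' >/dev/null; f
python3 -m jog '[[[-0.0005,0,0],[0,0,0]],[[-0.001,0,0],[0,0,0]]]' >/dev/null; f
```

```text
t 26.0 now board [ 0.0021 -0.1097] 0.0573 F board [1.15 5.66 4.69]
t 26.2 now board [ 0.002  -0.1103] 0.0572 F board [-0.77  7.73  5.47]
t 26.4 now board [ 0.0021 -0.1109] 0.0573 F board [1.27 8.51 6.51]
```

```bash
f(){ python3 -c "from h import *;go(-.003,-.1,.055)"|head -1; }
python3 -m jog '[[[-0.0005,0,0],[0,0,0]],[[-0.001,0,0],[0,0,0]]]' >/dev/null; f
python3 -m jog '[[[-0.0005,0,0],[0,0,0]],[[-0.001,0,0],[0,0,0]]]' >/dev/null; f
```

```text
t 26.6 now board [ 0.0021 -0.1114] 0.0572 F board [-0.17 10.36  7.46]
t 26.8 now board [ 0.0021 -0.112 ] 0.0572 F board [-0.71 12.31  8.8 ]
```

```bash
f(){ python3 -c "from h import *;go(-.003,-.1,.055)"|head -1; }
python3 -m jog '[[[0,0,0],[0,0,0]],[[0,0,0],[0,0,0]],[[0,0,0],[0,0,0]],[[0,0,0],[0,0,0]]]' >/dev/null; f
python3 -m jog '[[[0.001,0,0],[0,0,0]],[[0.003,0,0],[0,0,0]],[[0.007,0,0],[0,0,0]],[[0.015,0,0],[0,0,0]],[[0.025,0,0],[0,0,0]]]' >/dev/null; f
python3 -m jog '[[[0.01,0,-0.02],[0,0,0]],[[0.02,0,-0.06],[0,0,0]],[[0.06,0,-0.1],[0,0,0]],[[0.1,0,-0.13],[0,0,0]],[[0.15,0,-0.14],[0,0,0]]]' >/dev/null; f
python3 -m jog '[[[0.04,0,0],[0,0,0]],[[0.08,0,0],[0,0,0]],[[0.08,0,0],[0,0,0]],[[0.08,0,0],[0,0,0]]]' >/dev/null; f
python3 - <<'E'
from station import optics
import cv2
d=optics.get_image("top");cv2.imwrite("pics/t5.png",cv2.resize(d["image"][110:220,325:465],None,fx=5,fy=5,interpolation=cv2.INTER_CUBIC))
E
```

```text
t 27.2 now board [ 0.0021 -0.1121] 0.0573 F board [ 0.34 10.71  7.99]
t 27.7 now board [ 0.0012 -0.0895] 0.0561 F board [-0.56 -0.7   0.34]
t 28.2 now board [0.0026 0.054 ] 0.1989 F board [0.61 0.47 0.78]
t 28.6 now board [0.0007 0.1343] 0.1945 F board [-0.2  -0.27  0.67]
```

View pics/t5.png

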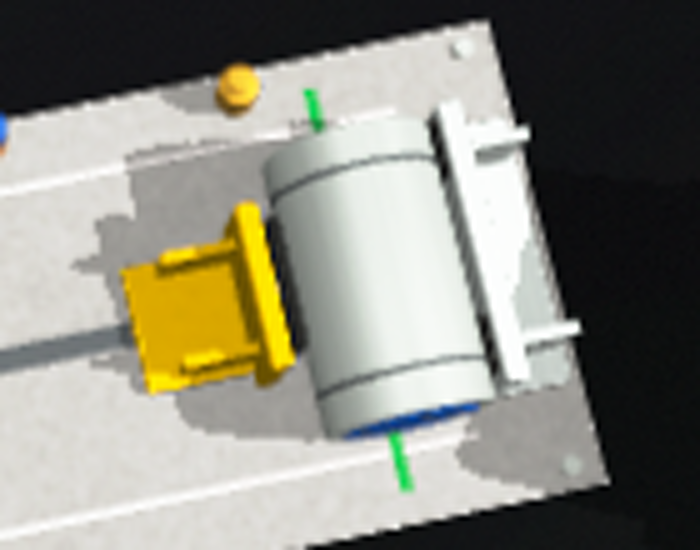

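The jaw at (260,290) holds the canister against the stop at (480,240). The canister is square over the green line at (315,125) and (400,460), the weight at (238,87) is undisturbed, and the hand is clear. I'm handing the job in.

```bash
python3 -c "from station import job;print(job.finish_job())"
```

```text
the job is handed in; nothing more can be done
None
```

The job is handed in: the canister lies square on the green line, held against the end stop by the jaw pad at about 5 N, with the hand clear at about 29 s; the hand-in did not return a verdict.

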